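# Spread a piston ring and hold it round the second groove

### The job

Pick up the ring pliers by their two grips, with the piston ring that hangs in their jaws, and squeeze them right to the stop so that the ring is fully spread. Carry the spread ring over the crown of the piston in the stand and lower it gently round the piston, the pliers about square to the pin that holds it, until the ring is level with the second groove from the top (the oil ring already sits in the third). Finish holding it right there, still squeezed to the stop, level and centred round the piston without pressing on it, so that it can be checked before it is let go; do not disturb the other things on the bench.

Things in the scene. Friction and masses are not known exactly. Their poses are not given: they have to be found in the camera images.
- pliers: piston ring pliers lying flat, steel with two black grips, 250 long with the dark steel ring in their jaws, 0.22 kg. Origin: on the axis of the fully spread ring, level with the underside of the grips; x runs along the pliers from grips to ring, y to the side, z up. Pivot at x = -84.8. The ring lies in the pliers' plane, 9 above the origin, hooked by its ends; it cannot fall out
- grip (a point): where to take the pliers, fingers closing along their y: midway between the grips, 45 behind the pivot (pliers' x = -129.8), 9 above their underside. Grips run 26 to 116 behind the pivot, each 12 wide, 18 high. Relaxed they flare backwards: 47, 56 and 66 over both at 30, 45 and 60 behind the pivot; at the stop parallel, 30 over both
- ring_mid (a point): centre of the fully spread ring in its mid-plane, 9 above the underside of the grips, moving with the ring's back: at the stop on the pliers' z axis, relaxed 2 mm behind it. Axes as the pliers'. Ring 3 thick, 3.2 wide radially; clear inside radius 37 relaxed, 41.8 spread
- squeeze (a joint): angle by which each grip is turned in: 0 relaxed, 0.316 rad at the stop screw, ring fully spread. Springs back when let go; 45 behind the pivot each grip takes 3 N at rest, 13 N at the stop. Squeezed by fingers set at point grip, the pliers creep about 3 mm forward: at the stop the fingers are 133 behind the ring's centre. Lifted, the ring hangs about 2 mm lower to the fingers than it lay
- stand: fixed dark steel stand with a bright aluminium piston, diameter 76, crown up, held by a pin through its bore. Origin under the centre of its base, on the piston's axis, z up. Base 110 (x) x 124 (y) x 12 high; pin of 20 along y at height 31 between posts 48 high at y = +-50. Piston from z = 12 to 82; grooves centred 10.75, 19.75 and 28.5 below the crown, oil ring in the third
- groove (a point): on the piston's axis at the mid-height of the second groove (62.25 above the bench)
- crown (a point): on the piston's axis at the top of the crown (82 above the bench)
- piston_a: loose aluminium piston standing on the bench, diameter 76, 70 high (bystander, origin under its centre)
- piston_b: loose aluminium piston standing on the bench, diameter 76, 70 high (bystander, origin under its centre)
- piston_c: loose aluminium piston standing on the bench, diameter 76, 70 high (bystander, origin under its centre)
- pin: loose steel gudgeon pin standing on end, diameter 20, 62 high (bystander, origin under its centre)
- ring_pair: two loose piston rings lying one on the other, outside diameter 81, 6 high (bystander, origin under the centre)
- caliper: digital caliper lying flat, 230 long, up to 13 high (bystander, origin under the middle of its beam)
- carton: closed piston carton, white with a blue foot, 90 x 90 x 85 high (bystander, origin under its centre)

How it is judged:
By the outcome, as a careful person would: the job done as asked, in the order asked, and still so for the second after the job is handed in, while the arm keeps its last pose, push and grip.
It also fails if it takes over 45 s, if anything falls off the work surface, if the arm or the gripper's body presses on something with over 40 N, if the wrist force passes 120 N, or if a joint passes its speed limit or range.

### The arm

A 7-joint arm with a two-finger parallel gripper is mounted at the origin on the work surface. World frame = base frame: x ahead of the robot, y to its left, z up, the work surface at z = 0. Lengths are in m, angles in rad, forces in N, time in s.
With the tool pointing down it reaches from about 0.425 to 0.975 m from the base axis. Payload 16.7 kg.
Tool frame: the origin (TCP) lies on the centre line of the jaws, within the pads' length; the fingertips stand 22 mm ahead of it and the grasp point (between the pads) lies 3 mm ahead of it; z points along the fingers, y is the line along which they close (so a half turn about z gives the same grasp; the last joint's range is limited). The gripper opens to 85 mm and grips with 20 to 120 N. Pads are 22 mm wide; open, the fingers measure 114 mm over their backs; the gripper's body (76 mm by 85 mm) begins 54 mm behind the grasp point. The pads swing forward as they close: fully open they stand 13 mm farther back than shut.
Start: joints at [1.169, 0.426, 0.074, 1.606, -0.034, 1.111, -0.067], TCP at [0.168, -0.654, 0.253] pointing down, gripper open.
Joint ranges: [-2.85, 2.85], [-0.5, 2.14], [-1.23, 1.37], [0.21, 2.46], [-1.02, 4.16], [0.16, 2.05], [-2.73, 2.73]. Speed limits (rad/s): [1.89, 1.89, 2.39, 2.39, 3.01, 3.01, 3.01].

### API

Orientations are given as a unit quaternion [x, y, z, w].
In Python, from cell import manip gives the robot as it stands.
- The arm moves only by the tool shift_gripper, called as a command line: name --argument value ..., lists and objects as JSON in quotes. Schema: {"type":"object","properties":{"steps":{"type":"string"},"squeeze":{"type":"number"},"only":{"type":"string"},"quiet":{"type":"boolean"},"lines":{"type":"string"}},"required":["steps"],"additionalProperties":false}. steps is a string of 1 to 5 rows, parted by a bar, with the numbers parted by commas; each row has 7 numbers: the finger opening in m, then dx, dy, dz in shares of the most that a row can go, 1 being 62.5 mm, then a rotation vector rx, ry, rz in rad; each row shifts and turns the commanded pose from where the row before left it, along the tool's axes as they then stand; what a row does not reach is not made up. A row lasts 1/8 s, in which the tool goes at most 0.0625 m and 0.188 rad, less where a joint would pass 70% of its speed; a pose out of reach is approached as far as the arm can. The fingers move at their own pace and stop on an object; squeeze is the grip in N (left out, the last holds). Time passes only in rows, so rows that do not move let the fingers close. The tool returns the time, the measured TCP pose, the force, the opening and the grip force at its end. only (a regular expression) keeps the lines of the reply that match it, lines (a string "A,B") keeps lines A to B, and quiet returns only ok. Input that does not fit is refused with a message, and nothing moves.
- manip.get_state(): the state, without advancing time (a new reading comes with each control period).
- manip.capture(name): name is "side" or "top" or "wrist"; returns a dict with "color" (420x560x3 uint8, blue, green, red), "fovy" (degrees; the focal length in pixels is half the picture's height over the tangent of half this angle, whatever the lens; pixels are square), "cx", "cy" (the principal point, pixels), "D" ([k1, k2, p1, p2, k3] as OpenCV has them; the pictures are not rectified), "xyz" and "orientation" of the camera in the world; the wrist camera has in their place "tool_from_camera" (4x4, takes a point from camera to tool coordinates, whose origin is the TCP and whose axes are the flange's). Camera axes: x right, y up, looking along -z (the intrinsics and any distortion apply to the point x, -y, -z); pixel columns grow to the right and rows downward; lengths in m; the calibration is good to about 2 mm. A picture is of the moment at which its call begins: read the wrist's pose just before it. There is no depth.
- manip.finish_job(): hands the job in; it is judged then, once.
The state is a dict: "clock": time; "joint_pos": joint angles; "dq": joint speeds; "joint_efforts": joint torques, N m; "tool_pos": TCP position; "orientation": TCP orientation; "force": force on the tool from outside, world axes, zero at the start; "ft_torque": the same for the moment, N m; "gripper_width": finger opening in m; "grip_force": force on a finger pad.
Only numpy, scipy, OpenCV 4.12 (cv2) and the standard library are available. Lean on these libraries where they do the work, as an engineer would, in place of code of your own. Each camera call takes 0.05 s, during which the arm holds its last target. There are 200 camera calls.

## Working session

There is one attempt and no reset: what is moved stays moved. The work goes in short steps, Python scripts to look and compute and a tool call to move; the robot and the scene stay as the last step left them, time stands still between calls to the robot, and variables do not carry over. Pictures are saved under pics/ and viewed, at most 10 in all, crops included, and the job is handed in when it is done.

```bash
ls; mkdir -p pics; cat > h.py <<'E'
import numpy as np, cv2
from scipy.spatial.transform import Rotation as R
from cell import manip
def cam(name):
    s=manip.get_state(); c=manip.capture(name); c['s']=s
    h=c['color'].shape[0]; f=h/2/np.tan(np.radians(c['fovy'])/2)
    c['K']=np.array([[f,0,c['cx']],[0,f,c['cy']],[0,0,1.]])
    if 'xyz' in c: c['p']=np.array(c['xyz']); c['R']=R.from_quat(c['orientation']).as_matrix()
    else:
        T=np.array(c['tool_from_camera']); Rt=R.from_quat(s['orientation']).as_matrix()
        c['p']=np.array(s['tool_pos'])+Rt@T[:3,3]; c['R']=Rt@T[:3,:3]
    return c
def rays(c,uv):
    u=cv2.undistortPoints(np.array(uv,float).reshape(-1,1,2),c['K'],np.array(c['D'],float)).reshape(-1,2)
    return np.c_[u[:,0],-u[:,1],-np.ones(len(u))]@c['R'].T
def onz(c,uv,z):
    d=rays(c,uv); return c['p']+d*((z-c['p'][2])/d[:,2])[:,None]
def proj(c,P):
    q=(np.atleast_2d(P)-c['p'])@c['R']; q=q*[1,-1,-1]
    return cv2.projectPoints(q,np.zeros(3),np.zeros(3),c['K'],np.array(c['D'],float))[0].reshape(-1,2)
E
python3 - <<'E'
from h import *
for n in ['top','side','wrist']:
    c=cam(n); cv2.imwrite(f'pics/{n}0.png',c['color']); print(n,c['p'].round(3),c['fovy'],c['R'].round(2).tolist(),c['D'])
print(manip.get_state())
E
```

```text
cell.py
pics
top [ 0.564 -0.002  1.421] 42.907550274417375 [[-0.02, 1.0, -0.04], [-1.0, -0.02, -0.01], [-0.01, 0.04, 1.0]] [0.02021842 0.         0.         0.         0.        ]
side [ 0.53  -1.343  0.843] 42.664593535490674 [[1.0, 0.01, -0.07], [-0.07, 0.5, -0.86], [0.03, 0.86, 0.5]] [-0.04291125  0.          0.          0.          0.        ]
wrist [ 0.247 -0.634  0.373] 62.75005441563674 [[0.25, 0.92, 0.31], [-0.97, 0.24, 0.08], [-0.0, -0.32, 0.95]] [0.00950304 0.         0.         0.         0.        ]
{'clock': 0.15, 'joint_pos': array([ 1.16951241,  0.42658456,  0.07385797,  1.60643832, -0.03407391,
        1.11084111, -0.06706842]), 'dq': array([ 0.00013465, -0.00266266, -0.0005817 , -0.00131384, -0.000502  ,
        0.00183436, -0.00027497]), 'joint_efforts': array([ 4.90993683e-03, -9.50317097e+01,  3.76355052e+00, -4.63761306e+01,
        1.93360116e-02,  7.80759961e-03, -5.03616980e-05]), 'tool_pos': array([ 0.16806166, -0.65343622,  0.25278362]), 'orientation': array([ 9.92085299e-01,  1.25564735e-01, -1.07138067e-04, -4.94765182e-04]), 'force': array([0.08313129, 0.13696119, 1.2179142 ]), 'ft_torque': array([ 0.03072436, -0.035089  ,  0.03861356]), 'grip_force': 0.0, 'gripper_width': 0.08537944239852509}
```

View pics/top0.png

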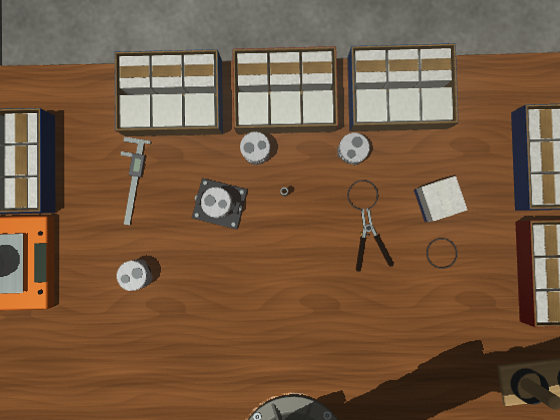

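View pics/side0.png

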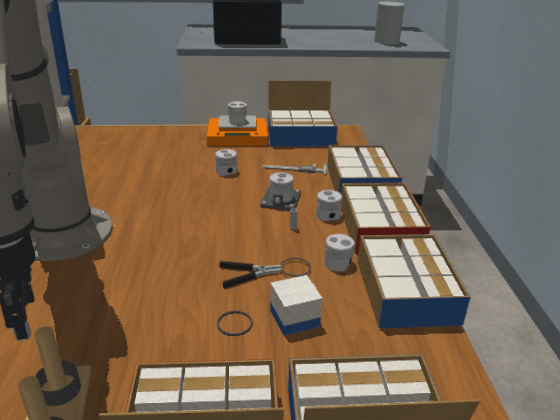

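Top view: the pliers' ring is at about (363,194) and the grip ends at (359,270) and (391,264). The stand's piston is at (216,201), with loose pistons at (257,147), (354,147) and (133,275), and the pin at (285,190). Next I'll work out rough positions.

```bash
python3 - <<'E'
from h import *
c=cam('top')
print('ring,pivot,gripL,gripR',onz(c,[[363,194],[368,226],[359,270],[391,264]],.009).round(3).tolist())
print('stand',onz(c,[[216,201]],.082).round(3), 'pistons/pin',onz(c,[[257,147],[354,147],[133,275],[285,190]],.07).round(3).tolist())
print('base',onz(c,[[202,178],[247,189],[237,228],[193,216]],.012).round(3).tolist())
print('carton',onz(c,[[441,198]],.085),'pair',onz(c,[[441,252]],.0))
s=manip.get_state(); print(R.from_quat(s['orientation']).as_matrix().round(3))
E
```

```text
ring,pivot,gripL,gripR [[0.659, -0.201, 0.009], [0.575, -0.212, 0.009], [0.46, -0.185, 0.009], [0.474, -0.269, 0.009]]
stand [[0.645 0.178 0.082]] pistons/pin [[0.781, 0.073, 0.07], [0.775, -0.173, 0.07], [0.463, 0.392, 0.07], [0.67, 0.005, 0.07]]
base [[0.711, 0.224, 0.012], [0.679, 0.105, 0.012], [0.577, 0.133, 0.012], [0.611, 0.249, 0.012]]
carton [[ 0.6400993  -0.38370811  0.085     ]] pair [[ 0.50230431 -0.40315038  0.        ]]
[[ 0.968  0.249 -0.   ]
 [ 0.249 -0.968  0.001]
 [-0.    -0.001 -1.   ]]
```

Careful with the scale: shifts go in shares of 62.5 mm. That gives: 0.05 m is 0.8, -0.032 m is -0.512.

shift_gripper --steps "0.085,0.8,-0.512,0,0,0,0 | 0.085,0.8,-0.512,0,0,0,0 | 0.085,0.8,-0.512,0,0,0,0 | 0.085,0.8,-0.512,0,0,0,0 | 0.085,0.8,-0.512,0,0,0,0"

```text
clock: 0.82
tool_pos: [0.3715, -0.4349, 0.2534]
orientation: [0.992, 0.125, 0.0, 0.0]
force: [0.8, -0.8, -0.5]
gripper_width: 0.0853
grip_force: 0.0
```

shift_gripper --steps "0.085,0.8,-0.512,0,0,0,0 | 0.085,0.8,-0.512,0,0,0,0 | 0.085,0.8,-0.512,0,0,0,0 | 0.085,0.8,-0.512,0,0,0,0 | 0.085,0.8,-0.512,0,0,0,0"

```text
clock: 1.45
tool_pos: [0.5737, -0.2178, 0.2534]
orientation: [0.992, 0.125, 0.0, 0.0]
force: [0.1, -1.2, 1.2]
gripper_width: 0.0852
grip_force: 0.0
```

shift_gripper --steps "0.085,0,0,0,0,0,0.117 | 0.085,0,0,0,0,0,0 | 0.085,0,0,0,0,0,0"

```text
clock: 1.82
tool_pos: [0.5722, -0.22, 0.2533]
orientation: [0.998, 0.068, -0.0, 0.0]
force: [-0.2, -0.7, 0.1]
gripper_width: 0.0851
grip_force: 0.0
```

```bash
python3 - <<'E'
from h import *
c=cam('wrist'); cv2.imwrite('pics/w1.png',c['color']); print(c['s']['tool_pos'],c['p'])
E
```

```text
[ 0.57216883 -0.22000006  0.25329643] [ 0.65249146 -0.20933092  0.37352135]
```

View pics/w1.png

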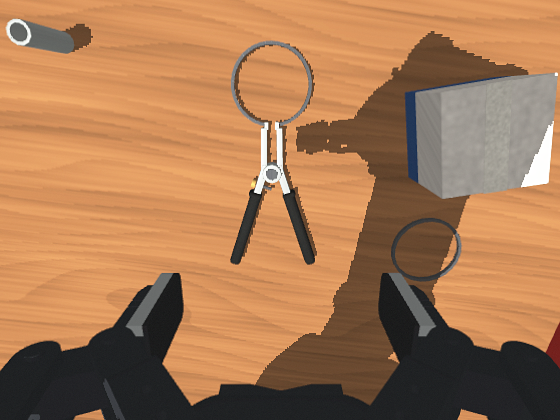

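Wrist view: the ring is centred near (273,82) and the pivot is at (272,174). The black grips end at about (236,262) and (309,262). I'll measure these by mask.

```bash
cat > m.py <<'E'
from h import *
c=cam('wrist'); im=c['color'].astype(int)
sat=im.max(2)-im.min(2); v=im.max(2)
def reg(m,x0,x1,y0,y1):
    o=np.zeros_like(m); o[y0:y1,x0:x1]=m[y0:y1,x0:x1]; return o
# ring
m=reg((sat<40)&(v<190),222,322,32,120)
ys,xs=np.nonzero(m); P=onz(c,np.c_[xs,ys],.009)[:,:2]
ce=P.mean(0)
for _ in range(8):
    A=np.c_[2*P,np.ones(len(P))]; x=np.linalg.lstsq(A,(P**2).sum(1),rcond=None)[0]
    r=np.sqrt(x[2]+x[:2]@x[:2]); e=abs(np.hypot(*(P-x[:2]).T)-r); P=P[e<.004]
print('ring',len(P),x[:2],r)
# grips
m=reg((v<60),215,330,180,275).astype(np.uint8)
n,l,st,cc=cv2.connectedComponentsWithStats(m)
for i in range(1,n):
    if st[i,4]<200: continue
    ys,xs=np.nonzero(l==i); Q=onz(c,np.c_[xs,ys],.013)[:,:2]
    rc=cv2.minAreaRect((Q*1000).astype(np.float32)); b=cv2.boxPoints(rc)
    print('grip',st[i],rc,Q.mean(0)); print(b.round(1).tolist())
m=reg((sat<25)&(v>110)&(v<200),258,288,160,188); ys,xs=np.nonzero(m); print('pivot',onz(c,[[xs.mean(),ys.mean()]],.018),xs.mean(),ys.mean())
E
python3 m.py
```

```text
ring 786 [ 0.6584574  -0.19927809] 0.0385839328719426
grip [231 189  31  75 763] ((504.39617919921875, -189.1386260986328), (13.414752006530762, 92.13005828857422), 79.86603546142578) [ 0.50557235 -0.18996378]
[[457.8999938964844, -187.60000610351562], [548.5999755859375, -203.8000030517578], [550.9000244140625, -190.60000610351562], [460.20001220703125, -174.39999389648438]]
grip [283 189  32  75 780] ((512.6776123046875, -249.6236572265625), (92.15508270263672, 13.70153522491455), 24.560155868530273) [ 0.51370057 -0.24936894]
[[467.8999938964844, -262.5], [473.6000061035156, -275.0], [557.4000244140625, -236.6999969482422], [551.7000122070312, -224.1999969482422]]
pivot [[ 0.57143574 -0.21215945  0.018     ]] 272.48591549295776 173.48591549295776
```

In the tool's units: 0.057 m is 0.912, -0.044 m is -0.704.

shift_gripper --steps "0.085,-0.704,-0.144,0,0,0,0.005 | 0.085,0,0,0.912,0,0,0 | 0.085,0,0,0.912,0,0,0 | 0.085,0,0,0.912,0,0,0 | 0.085,0,0,0.48,0,0,0"

```text
clock: 2.55
tool_pos: [0.5263, -0.2164, 0.0497]
orientation: [0.998, 0.065, -0.001, -0.001]
force: [0.2, 0.7, 0.3]
gripper_width: 0.0852
grip_force: 0.0
```

shift_gripper --steps "0.085,0,0,0,0,0,0 | 0.085,0,0,0,0,0,0"

```text
clock: 2.8
tool_pos: [0.5285, -0.2167, 0.0537]
orientation: [0.998, 0.065, 0.001, 0.0]
force: [-0.3, 0.0, -0.2]
gripper_width: 0.0849
grip_force: 0.0
```

```bash
python3 - <<'E'
from h import *
c=cam('wrist'); cv2.imwrite('pics/w2.png',c['color']); s=c['s']; print(s['tool_pos'],R.from_quat(s['orientation']).as_matrix().round(4).tolist())
print(proj(c,[[.5274,-.2169,.009]]), s['force'])
E
```

```text
[ 0.52849761 -0.21671066  0.05367359] [[0.9916, 0.1293, 0.0014], [0.1293, -0.9916, -0.0004], [0.0014, 0.0006, -1.0]]
[[279.77059024 256.36430267]] [-0.29382848  0.04824941 -0.22135297]
```

View pics/w2.png

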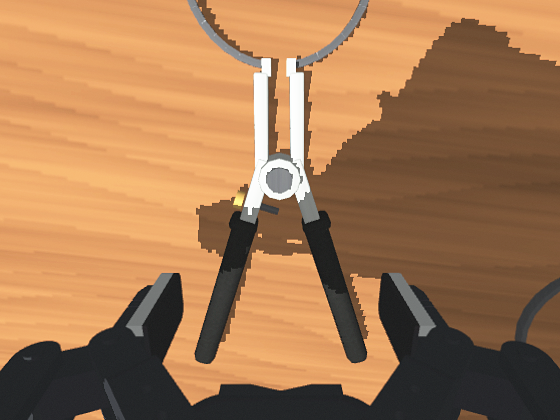

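The pivot is at about (279,179) and the grips sit midway between the pads (tips at x = 182 and 380). I'll check the pivot position, then go down.

```bash
python3 - <<'E'
from h import *
c=cam('wrist')
for z in (.012,.02,.025): print(z,onz(c,[[279.5,179]],z).round(4))
print(onz(c,[[205,358],[355,358]],.016).round(4).tolist())
E
```

```text
0.012 [[ 0.57   -0.2114  0.012 ]]
0.02 [[ 0.5719 -0.2111  0.02  ]]
0.025 [[ 0.5731 -0.211   0.025 ]]
[[0.4628, -0.1829, 0.016], [0.4736, -0.2669, 0.016]]
```

shift_gripper --steps "0.085,-0.016,0,0.224,0,0,0 | 0.085,0,0,0.208,0,0,0 | 0.07,0,0,0,0,0,0 | 0.06,0,0,0,0,0,0 | 0.06,0,0,0,0,0,0" --squeeze 60

```text
clock: 3.52
tool_pos: [0.5269, -0.2163, 0.0255]
orientation: [0.998, 0.065, 0.0, -0.0]
force: [-1.0, 0.7, -1.9]
gripper_width: 0.0599
grip_force: 3.6
```

shift_gripper --steps "0.045,0,0,0,0,0,0 | 0.035,0,0,0,0,0,0 | 0.02,0,0,0,0,0,0 | 0.02,0,0,0,0,0,0 | 0.02,0,0,0,0,0,0" --squeeze 60

```text
clock: 4.15
tool_pos: [0.5276, -0.2167, 0.0267]
orientation: [0.998, 0.065, 0.001, 0.0]
force: [-4.2, 0.3, 20.7]
gripper_width: 0.0264
grip_force: 58.7
```

shift_gripper --steps "0.02,0,0,0,0,0,0 | 0.02,0,0,0,0,0,0 | 0.02,0,0,0,0,0,0"

```text
clock: 4.53
tool_pos: [0.5276, -0.2167, 0.0267]
orientation: [0.998, 0.065, 0.001, 0.0]
force: [-4.5, 1.1, 20.1]
gripper_width: 0.0264
grip_force: 58.7
```

```bash
python3 - <<'E'
from h import *
c=cam('wrist'); cv2.imwrite('pics/w3.png',c['color'])
E
```

```text
(no output)
```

View pics/w3.png

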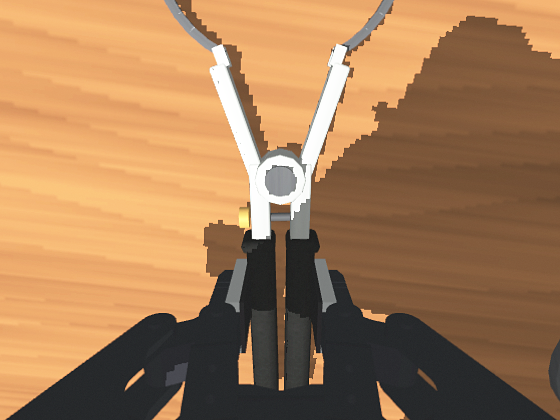

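The grips are parallel and at the stop, and the jaws are spread. Lifting now.

In the tool's units: -0.05 m is -0.8, -0.04 m is -0.64.

shift_gripper --steps "0.02,0,0,-0.08,0,0,0 | 0.02,0,0,-0.24,0,0,0 | 0.02,0,0,-0.64,0,0,0 | 0.02,0,0,-0.8,0,0,0 | 0.02,0,0,-0.8,0,0,0"

```text
clock: 5.2
tool_pos: [0.5266, -0.2162, 0.1876]
orientation: [0.998, 0.065, 0.0, -0.0]
force: [0.8, -0.3, -2.5]
gripper_width: 0.0261
grip_force: 59.6
```

shift_gripper --steps "0.02,0,0,-0.48,0,0,0 | 0.02,0,0,0,0,0,0 | 0.02,0,0,0,0,0,0"

```text
clock: 5.58
tool_pos: [0.5264, -0.2162, 0.2149]
orientation: [0.998, 0.065, -0.0, -0.0]
force: [-0.0, -0.4, -3.5]
gripper_width: 0.026
grip_force: 59.6
```

```bash
python3 - <<'E'
from h import *
c=cam('wrist'); cv2.imwrite('pics/w4.png',c['color']); print(R.from_quat(c['s']['orientation']).as_matrix().round(4).tolist(), c['s']['ft_torque'])
c=cam('top'); cv2.imwrite('pics/t4.png',cv2.resize(c['color'][120:300,140:400],None,fx=3,fy=3))
E
```

```text
[[0.9916, 0.1294, -0.0007], [0.1294, -0.9916, 0.0003], [-0.0006, -0.0003, -1.0]] [-0.00861     0.06333241  0.01529758]
```

View pics/w4.png

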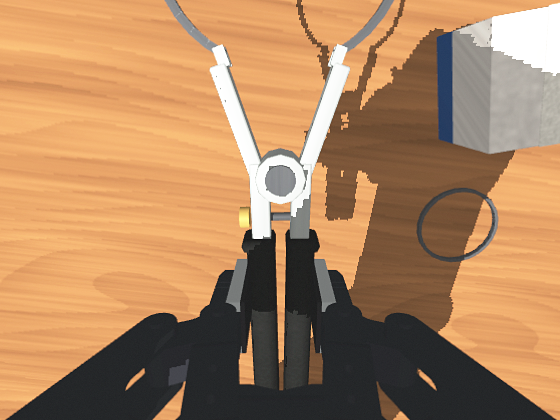

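View pics/t4.png

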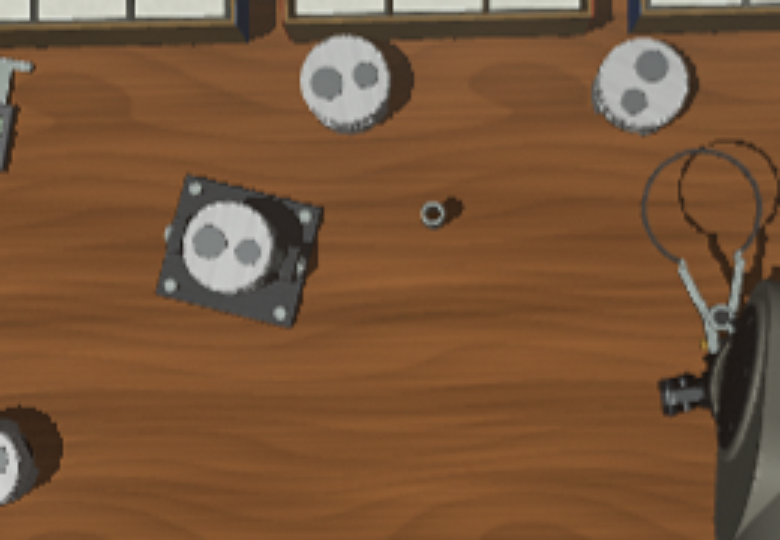

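Top crop: the spread ring hangs free. The stand's piston is at crop (229,246), with pin ends at (168,235) and (300,264), and the base is rotated to match. Measuring the ring and the stand.

```bash
cat > f.py <<'E'
from h import *
def circ(P,n=10,t=.004):
    for _ in range(n):
        A=np.c_[2*P,np.ones(len(P))]; x=np.linalg.lstsq(A,(P**2).sum(1),rcond=None)[0]
        r=np.sqrt(x[2]+x[:2]@x[:2]); e=abs(np.hypot(*(P-x[:2]).T)-r); P=P[e<max(t,np.median(e)*1.5)]
    return x[:2],r,len(P)
def crown(c):  # bright low-sat blob
    im=c['color'].astype(int); v=im.max(2); sat=v-im.min(2)
    m=((v>115)&(sat<40)).astype(np.uint8); m[:, :190]=0; m[:,245:]=0; m[:175]=0; m[230:]=0
    cs,_=cv2.findContours(m,cv2.RETR_EXTERNAL,cv2.CHAIN_APPROX_NONE); k=max(cs,key=cv2.contourArea)
    return k.reshape(-1,2)
def ringpx(c,P0,rad=.055,inner=.032):  # ring-like grey pixels in annulus around predicted P0
    im=c['color'].astype(int); v=im.max(2); sat=v-im.min(2)
    ys,xs=np.nonzero((sat<22)&(v<140)); uv=np.c_[xs,ys]; P=onz(c,uv,P0[2])[:,:2]; d=P-P0[:2]; r=np.hypot(*d.T)
    return uv[(r<rad)&(r>inner)],P[(r<rad)&(r>inner)]
E
python3 - <<'E'
from f import *
c=cam('top')
k=crown(c); h=cv2.convexHull(k.reshape(-1,1,2)).reshape(-1,2)
(u,v),r=cv2.minEnclosingCircle(k); print('px',u,v,r,circ(onz(c,h,.082)[:,:2],t=.0025))
# base
im=c['color'].astype(int); vv=im.max(2); sat=vv-im.min(2)
m=((vv<85)&(sat<18)).astype(np.uint8); m[:,:185]=0;m[:,255:]=0;m[:170]=0;m[235:]=0
m=cv2.morphologyEx(m,cv2.MORPH_OPEN,np.ones((3,3),np.uint8))
ys,xs=np.nonzero(m); Q=(onz(c,np.c_[xs,ys],.012)[:,:2]*1000).astype(np.float32)
rc=cv2.minAreaRect(Q); print(rc,cv2.boxPoints(rc).round(0).tolist())
s=manip.get_state(); Rt=R.from_quat(s['orientation']).as_matrix(); P0=s['tool_pos']+Rt@[.133,0,.0197]
print('pred',P0)
d=None
uv,P=ringpx(c,P0); a=np.arctan2(*(P-P0[:2]).T[::-1]); P=P[abs(a)<2.3]; print('ring top',circ(P,t=.003))
w=cam('side'); uv,P=ringpx(w,P0); print('ring side',circ(P,t=.003))
o=w['color'].copy(); 
for q in uv: cv2.circle(o,tuple(int(i) for i in q),0,(0,0,255),-1)
p=proj(w,P0)[0].astype(int); cv2.imwrite('pics/s5.png',cv2.resize(o[p[1]-60:p[1]+60,p[0]-80:p[0]+80],None,fx=5,fy=5,interpolation=0))
E
```

```text
px 215.24510192871094 201.92156982421875 15.328130722045898 (array([0.64261017, 0.18014585]), np.float64(0.03778863273628088), 24)
((643.7598876953125, 179.24459838867188), (124.50849914550781, 108.32847595214844), 74.79608917236328) [[575.0, 133.0], [680.0, 105.0], [712.0, 225.0], [608.0, 254.0]]
pred [ 0.65815069 -0.19891738  0.19424586]
ring top (array([ 0.65794304, -0.19883058]), np.float64(0.04412930902808273), 97)
ring side (array([ 0.65982658, -0.1956357 ]), np.float64(0.04534905465470575), 94)
```

View pics/s5.png

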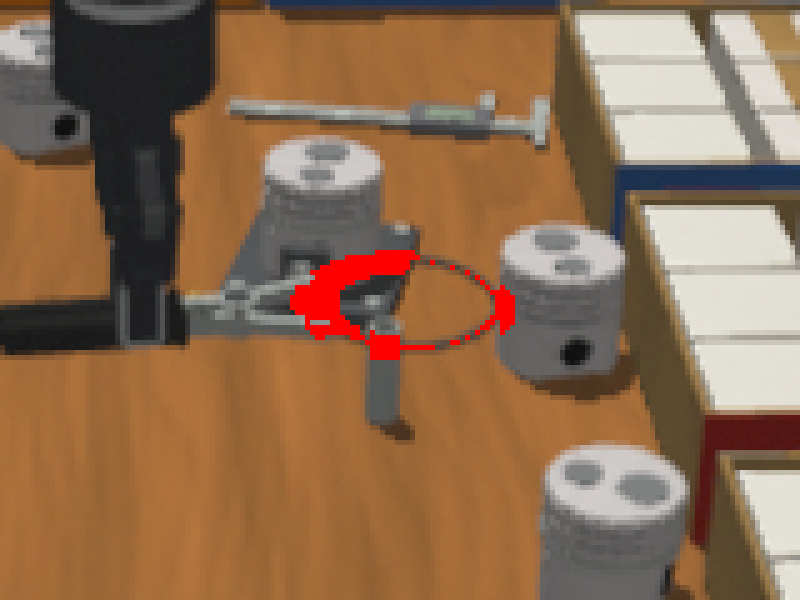

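The red mask in the side view follows the ring, and its centre agrees with the prediction. Carrying it to above the piston.

shift_gripper --steps "0.02,0.0704,-0.6864,0,0,0,0 | 0.02,0.0704,-0.6864,0,0,0,0 | 0.02,0.0704,-0.6864,0,0,0,0 | 0.02,0.0704,-0.6864,0,0,0,0 | 0.02,0.0704,-0.6864,0,0,0,0"

```text
clock: 6.4
tool_pos: [0.5205, 0.0006, 0.2148]
orientation: [0.998, 0.065, -0.0, -0.0]
force: [1.9, 1.3, -2.1]
gripper_width: 0.0261
grip_force: 59.6
```

shift_gripper --steps "0.02,0.0704,-0.6864,0,0,0,0 | 0.02,0.0704,-0.6864,0,0,0,0 | 0.02,0.0704,-0.6864,0,0,0,0 | 0.02,0.0704,-0.6864,0,0,0,0 | 0.02,0.0704,-0.6864,0,0,0,0"

```text
clock: 7.02
tool_pos: [0.5146, 0.216, 0.2147]
orientation: [0.998, 0.065, -0.0, 0.0]
force: [0.7, 0.3, -1.5]
gripper_width: 0.0258
grip_force: 59.6
```

shift_gripper --steps "0.02,0,0,0,0,0,0.132 | 0.02,0,0,0,0,0,0.132 | 0.02,0,0,0,0,0,0.132 | 0.02,0,0,0,0,0,0 | 0.02,0,0,0,0,0,0"

```text
clock: 7.65
tool_pos: [0.5149, 0.2148, 0.215]
orientation: [0.991, -0.131, -0.0, 0.0]
force: [-0.1, -0.6, -2.5]
gripper_width: 0.0254
grip_force: 59.7
```

```bash
cat > g.py <<'E'
from f import *
S=np.array([.643,.1798]); a=np.radians(-15.2)
c=cam('top'); s=manip.get_state(); Rt=R.from_quat(s['orientation']).as_matrix()
P0=s['tool_pos']+Rt@[.133,0,.0197]; print('tcp',s['tool_pos'],'yaw',np.degrees(np.arctan2(Rt[1,0],Rt[0,0])),'tilt',Rt[:2,2],'ring pred',P0,'F',s['force'],s['ft_torque'],s['gripper_width'],s['grip_force'])
T=np.r_[S,.06225]; print('need in tool axes (ring pred->groove)',(Rt.T@(T-P0)).round(4))
E
python3 g.py; python3 - <<'E'
from h import *
for n in ('wrist','side'): cv2.imwrite(f'pics/{n}6.png',cam(n)['color'])
a=cv2.imread('pics/wrist6.png'); b=cv2.imread('pics/side6.png')[130:270,180:380]; b=cv2.resize(b,(400,280)); a=cv2.resize(a,(400,300))
cv2.imwrite('pics/c6.png',np.hstack([a,cv2.copyMakeBorder(b,0,20,0,0,0)]))
E
```

```text
tcp [0.51493552 0.21472361 0.21509997] yaw -15.106782797229647 tilt [-3.95214089e-04 -3.77451321e-05] ring pred [0.64333148 0.18006057 0.19535053] F [-0.04051718 -0.38779149 -2.5477169 ] [ 0.03648878  0.03543048 -0.00773985] 0.026155025423172707 59.673932790756226
need in tool axes (ring pred->groove) [-0.0002  0.0003  0.1331]
```

View pics/c6.png

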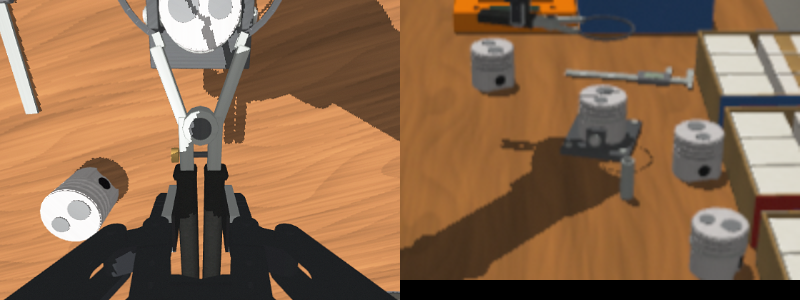

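Left, wrist view: the jaws frame the piston and the pliers have not slipped. Right, side view: the ring is still above the crown. I'll lower to just above the crown and check the concentricity.

In the tool's units: 0.03 m is 0.48, 0.02 m is 0.32.

shift_gripper --steps "0.02,0,0,0.48,0,0,0 | 0.02,0,0,0.48,0,0,0 | 0.02,0,0,0.32,0,0,0 | 0.02,0,0,0.16,0,0,0 | 0.02,0,0,0,0,0,0"

```text
clock: 8.43
tool_pos: [0.5149, 0.2147, 0.1251]
orientation: [0.991, -0.133, -0.0, 0.0]
force: [0.5, 0.3, -2.5]
gripper_width: 0.026
grip_force: 59.7
```

```bash
cat >> g.py <<'E'
im=c['color']; p=proj(c,P0)[0]; 
v=im.astype(int).max(2)
k=crown(c); h=cv2.convexHull(k.reshape(-1,1,2)).reshape(-1,2); print('crown',circ(onz(c,h,.082)[:,:2],t=.0025))
uv,P=ringpx(c,P0,.049,.039); print('ring top',circ(P,t=.002))
w=cam('side'); q=proj(w,P0)[0].astype(int); t=proj(c,P0)[0].astype(int)
A=cv2.resize(im[t[1]-30:t[1]+30,t[0]-30:t[0]+30],(400,400),interpolation=cv2.INTER_CUBIC); B=cv2.resize(w['color'][q[1]-30:q[1]+30,q[0]-30:q[0]+30],(400,400),interpolation=cv2.INTER_CUBIC)
import sys; cv2.imwrite(sys.argv[1],np.hstack([A,B]))
E
python3 g.py pics/c7.png
```

```text
tcp [0.51525864 0.21485171 0.12576377] yaw -15.242778057431739 tilt [0.00027406 0.00025066] ring pred [0.64358516 0.17988967 0.10609017] F [ 0.06603623  0.27059489 -2.21666812] [0.02333496 0.00914553 0.0048107 ] 0.025648071645676812 59.681716561317444
need in tool axes (ring pred->groove) [-0.0005  0.0003  0.0438]
crown (array([0.64330804, 0.17991382]), np.float64(0.037350032362692256), 14)
ring top (array([0.64332572, 0.17910307]), np.float64(0.04441897371291053), 175)
```

View pics/c7.png

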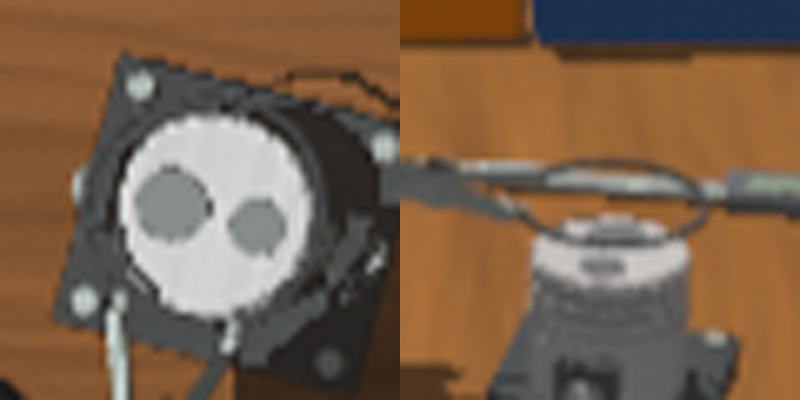

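Left, top view: the ring surrounds the crown evenly. Right, side view: the ring spans x = 518 to 706 (mid 612) and the piston 533 to 690 (mid 611), and the ring's height fits the prediction. Lowering gently while watching the force.

In the tool's units: -0.0003 m is -0.0048, 0.006 m is 0.096.

shift_gripper --steps "0.02,-0.0048,0,0.096,0,0,0 | 0.02,0,0,0.096,0,0,0 | 0.02,0,0,0.064,0,0,0 | 0.02,0,0,0.064,0,0,0 | 0.02,0,0,0,0,0,0"

```text
clock: 9.15
tool_pos: [0.5145, 0.2148, 0.105]
orientation: [0.991, -0.133, -0.0, 0.0]
force: [0.3, -1.0, -2.1]
gripper_width: 0.0262
grip_force: 59.7
```

shift_gripper --steps "0.02,0,0,0.064,0,0,0 | 0.02,0,0,0.064,0,0,0 | 0.02,0,0,0.048,0,0,0 | 0.02,0,0,0,0,0,0 | 0.02,0,0,0,0,0,0"

```text
clock: 9.78
tool_pos: [0.5148, 0.2149, 0.0944]
orientation: [0.991, -0.133, 0.0, -0.0]
force: [0.1, -0.6, -2.2]
gripper_width: 0.0256
grip_force: 59.7
```

```bash
python3 g.py pics/c8.png
python3 - <<'E'
from h import *
# wrist: crown edge lateral symmetry: bright crown pixels in tool frame vs ring-edge prediction
c=cam('wrist'); s=c['s']; Rt=R.from_quat(s['orientation']).as_matrix()
im=c['color'].astype(int); v=im.max(2); sat=v-im.min(2)
cv2.imwrite('pics/w8.png',c['color'])
for r in range(4,60,8):
    print(r,[(int(x),int(v[r,x]),int(sat[r,x])) for x in range(150,420,10)])
E
```

```text
tcp [0.51477196 0.21484906 0.09444248] yaw -15.253125896407 tilt [0.00016811 0.00010098] ring pred [0.64309007 0.17986089 0.07476052] F [ 0.67317038  0.8548553  -1.53875958] [-0.0294597   0.00382726  0.03668589] 0.025425237901865842 59.67984080314636
need in tool axes (ring pred->groove) [-0.0001  0.0001  0.0125]
crown (array([0.64261896, 0.18018395]), np.float64(0.037997332485427575), 22)
ring top (array([0.64308309, 0.17953738]), np.float64(0.0444874299669307), 181)
4 [(150, 201, 114), (160, 65, 4), (170, 124, 2), (180, 51, 1), (190, 46, 1), (200, 252, 1), (210, 253, 1), (220, 253, 0), (230, 253, 1), (240, 253, 0), (250, 253, 0), (260, 253, 1), (270, 254, 1), (280, 253, 0), (290, 254, 1), (300, 253, 1), (310, 253, 1), (320, 252, 1), (330, 252, 1), (340, 253, 1), (350, 252, 1), (360, 250
[... 1847 characters left out ...]
33, 3), (230, 130, 3), (240, 255, 0), (250, 255, 0), (260, 247, 3), (270, 239, 4), (280, 255, 1), (290, 225, 4), (300, 254, 1), (310, 207, 6), (320, 136, 3), (330, 128, 6), (340, 151, 4), (350, 119, 6), (360, 75, 3), (370, 62, 4), (380, 62, 3), (390, 61, 3), (400, 101, 54), (410, 103, 59)]
52 [(150, 208, 120), (160, 203, 116), (170, 128, 1), (180, 128, 2), (190, 129, 2), (200, 133, 5), (210, 133, 6), (220, 246, 3), (230, 132, 6), (240, 137, 0), (250, 126, 4), (260, 223, 4), (270, 242, 4), (280, 237, 4), (290, 238, 4), (300, 180, 5), (310, 231, 3), (320, 129, 4), (330, 127, 5), (340, 241, 2), (350, 60, 3), (360, 59, 2), (370, 60, 2), (380, 61, 1), (390, 58, 1), (400, 101, 55), (410, 104, 58)]
```

```bash
cat > k.py <<'E'
from h import *
from scipy.optimize import least_squares
c=cam('wrist'); s=c['s']; Rt=R.from_quat(s['orientation']).as_matrix()
m=c['color'].min(2)>200; E=[]
for r in range(1,34):
    xs=[x for x in range(185,375) if m[r,x]]
    E+=[[xs[0]-.5,r],[xs[-1]+.5,r]]
P=((onz(c,E,.082)-s['tool_pos'])@Rt)[:,:2]
f=least_squares(lambda q:np.hypot(*(P-q).T)-.038,[.133,0],loss='soft_l1',f_scale=.0005)
print('crown in tool',f.x,'rms',np.sqrt(np.mean(f.fun**2)),'pivot',((onz(c,[[279.5,180]],s['tool_pos'][2]-.0197+.011)-s['tool_pos'])@Rt))
E
python3 k.py
```

```text
crown in tool [ 0.13381098 -0.00031166] rms 0.0004367858127754866 pivot [[ 4.93584578e-02 -2.21944497e-05  8.70744237e-03]]
```

shift_gripper --steps "0.02,0,0,0.064,0,0,0 | 0.02,0,0,0.064,0,0,0 | 0.02,0,0,0.048,0,0,0 | 0.02,0,0,0.016,0,0,0 | 0.02,0,0,0,0,0,0"

```text
clock: 10.6
tool_pos: [0.5147, 0.2148, 0.0823]
orientation: [0.991, -0.133, -0.0, -0.0]
force: [0.4, -0.8, -1.2]
gripper_width: 0.0257
grip_force: 59.7
```

shift_gripper --steps "0.02,0,0,0,0,0,0 | 0.02,0,0,0,0,0,0 | 0.02,0,0,0,0,0,0"

```text
clock: 10.98
tool_pos: [0.5147, 0.2148, 0.0824]
orientation: [0.991, -0.133, 0.0, -0.0]
force: [-1.0, 0.4, -2.1]
gripper_width: 0.0256
grip_force: 59.7
```

```bash
python3 g.py pics/c9.png; python3 k.py
python3 - <<'E'
from h import *
# side view: ring silhouette (dark) against bright piston / bench along column through the piston's axis, front side
w=cam('side'); im=w['color'].astype(int)
for z in (.0823,.0713,.06225,.0535): print(z,proj(w,[[.643-.0434*np.sin(.05),.1798-.038,z],[.643,.1798-.0434,z],[.643,.1798-.045,z]]).round(1).tolist())
u=int(proj(w,[[.643,.1364,.062]])[0,0]); r0=int(proj(w,[[.643,.1364,.062]])[0,1])
for r in range(r0-12,r0+12): print(r,im[r,u-3:u+4].max(1).tolist())
E
```

```text
tcp [0.51472476 0.21483843 0.08240829] yaw -15.252180812339018 tilt [1.03005117e-04 6.45446916e-05] ring pred [0.64304217 0.17985167 0.06271925] F [ 0.83423645  0.05178431 -2.47877654] [ 0.06751239  0.06191786 -0.01128974] 0.02580613944398194 59.679826498031616
need in tool axes (ring pred->groove) [-0.      0.0001  0.0005]
crown (array([0.62703934, 0.18881166]), np.float64(0.054674304938920476), 8)
ring top (array([0.64330719, 0.18045712]), np.float64(0.044757970770577644), 175)
crown in tool [ 0.13325313 -0.00056227] rms 0.0005726511048286207 pivot [[ 4.93594678e-02 -2.22203148e-05  8.70352715e-03]]
0.0823 [[280.5, 182.8], [281.3, 183.6], [281.3, 183.9]]
0.0713 [[280.4, 186.0], [281.2, 186.8], [281.2, 187.0]]
0.06225 [[280.3, 188.6], [281.1, 189.4], [281.2, 189.6]]
0.0535 [[280.3, 19
[... 183 characters left out ...]
118, 143, 201]
181 [163, 145, 149, 153, 166, 175, 201]
182 [163, 143, 147, 161, 174, 172, 166]
183 [116, 109, 114, 123, 125, 121, 114]
184 [99, 98, 98, 97, 98, 99, 99]
185 [87, 84, 84, 85, 87, 84, 84]
186 [90, 87, 89, 86, 92, 88, 85]
187 [84, 86, 94, 91, 93, 92, 84]
188 [69, 69, 75, 74, 74, 74, 67]
189 [73, 75, 69, 68, 68, 69, 70]
190 [83, 83, 79, 80, 79, 79, 80]
191 [91, 90, 90, 90, 90, 90, 90]
192 [99, 98, 98, 95, 96, 98, 98]
193 [83, 90, 81, 86, 92, 99, 99]
194 [78, 86, 78, 81, 85, 92, 99]
195 [69, 69, 70, 70, 72, 85, 99]
196 [46, 46, 48, 50, 57, 86, 100]
197 [67, 53, 46, 44, 55, 85, 101]
198 [83, 73, 54, 47, 55, 88, 100]
199 [93, 83, 65, 45, 59, 96, 100]
200 [97, 86, 69, 45, 62, 100, 99]
```

```bash
python3 - <<'E'
from h import *
a=cv2.imread('pics/w3.png',0); b=cv2.imread('pics/w4.png',0); d=cam('wrist')['color']; d=cv2.cvtColor(d,cv2.COLOR_BGR2GRAY)
for nm,(u,v,w,h) in dict(pivot=(255,152,50,50),jawL=(208,40,26,34),jawR=(328,40,26,34)).items():
    t=a[v:v+h,u:u+w]
    for n,x in(('w4',b),('now',d)):
        q=x[v-6:v+h+6,u-6:u+w+6]; r=cv2.matchTemplate(q,t,cv2.TM_CCOEFF_NORMED); _,mx,_,(i,j)=cv2.minMaxLoc(r)
        sx=0 if not 0<i<12 else .5*(r[j,i-1]-r[j,i+1])/(r[j,i-1]-2*r[j,i]+r[j,i+1])
        sy=0 if not 0<j<12 else .5*(r[j-1,i]-r[j+1,i])/(r[j-1,i]-2*r[j,i]+r[j+1,i])
        print(nm,n,round(mx,3),round(i-6+sx,2),round(j-6+sy,2))
# sensitivity: project tool-frame points at jaw tips with 2 mm more z
c=cam('wrist'); s=c['s']; Rt=R.from_quat(s['orientation']).as_matrix(); W=lambda p:s['tool_pos']+Rt@np.array(p)
for z in (.0177,.0197): print(z,proj(c,[W([.0492,0,z-.01]),W([.092,.024,z]),W([.092,-.024,z])]).round(2).tolist())
# side view arc
w=cam('side'); g=w['color'].astype(int).max(2).astype(float); 
th=np.radians(np.arange(-110,26,8)); th0=0
for z in (.0627,):
  for t in th:
    p=proj(w,[[.643+.0434*np.cos(t),.1798+.0434*np.sin(t),z]])[0]; x=int(round(p[0])); y=int(round(p[1])); col=g[y-5:y+6,x]
    print(round(np.degrees(t)),p.round(1),col.astype(int).tolist(),'min',y-5+int(col.argmin()))
E
```

```text
pivot w4 0.873 -0.22 -0.18
pivot now 0.63 0.56 -0.32
jawL w4 0.834 0.05 0.04
jawL now 0.859 0.69 0.41
jawR w4 0.801 0.76 -0.24
jawR now 0.83 0.84 0.01
0.0177 [[279.55, 181.04], [344.48, 61.7], [214.57, 61.69]]
0.0197 [[279.56, 179.78], [343.54, 62.16], [215.53, 62.15]]
-110 [276.3 188.9] [84, 85, 96, 83, 61, 75, 87, 94, 95, 71, 69] min 188
-102 [278.2 189.1] [98, 87, 89, 86, 68, 74, 83, 90, 98, 83, 78] min 188
-94 [280.2 189.2] [98, 84, 90, 94, 75, 68, 79, 91, 97, 82, 77] min 189
-86 [282.1 189.2] [98, 87, 91, 93, 74, 68, 79, 90, 96, 91, 85] min 189
-78 [284.  189.1] [99, 84, 86, 84, 68, 70, 80, 90, 98, 99, 99] min 188
-70 [285.8 188.8] [89, 85, 93, 82, 64, 75, 85, 92, 96, 97, 98] min 188
-62 [287.5 188.4] [112, 91, 93, 97, 85, 62, 72, 87, 94, 98, 99] min 188
-54 [289.1 187.9] [95, 83, 87, 92, 81, 71, 79, 90, 96, 96, 97] min 188
-46 [290.5 187.3] [106, 94, 93, 93, 83, 67, 66, 80, 91, 95, 95] min 188
-38 [291.6 186.7] [101, 100, 100, 90, 71, 75, 93, 97, 92, 91, 91] min 186
-30 [292.6 185.9] [103, 122, 125, 123, 99, 92, 121, 141, 126, 94, 85] min 191
-22 [293.3 185.1] [86, 103, 122, 125, 123, 99, 92, 121, 141, 126, 94] min 180
-14 [293.7 184.3] [146, 108, 106, 109, 117, 113, 91, 135, 163, 163, 134] min 185
-6 [293.9 183.4] [161, 146, 108, 106, 109, 117, 113, 91, 135, 163, 163] min 185
2 [293.8 182.6] [161, 146, 108, 106, 109, 117, 113, 91, 135, 163, 163] min 185
10 [293.4 181.7] [169, 163, 128, 86, 103, 122, 125, 123, 99, 92, 121] min 180
18 [292.8 180.9] [159, 169, 163, 128, 86, 103, 122, 125, 123, 99, 92] min 180
```

```bash
python3 - <<'E'
from h import *
w=cam('side')
P0=np.array([.64345,.1799,.1058]); p=proj(w,P0)[0]; q=p.astype(int)
th=np.linspace(0,2*np.pi,60)
def pe(C,r): return cv2.fitEllipse(proj(w,[[C[0]+r*np.cos(t),C[1]+r*np.sin(t),C[2]] for t in th]).astype(np.float32))
B=cv2.imread('pics/c7.png')[:,400:].astype(int); v=B.max(2)
# trace ring: darkest pixel along radial lines near predicted ellipse
def trace(C,r,off,sgn=1):
    out=[]
    for t in th:
        pts=proj(w,[[C[0]+k*np.cos(t),C[1]+k*np.sin(t),C[2]] for k in np.linspace(r-.012,r+.012,49)])+off
        cr=(pts-(q-30)+.5)*400/60-.5
        val=cv2.remap(v.astype(np.float32),cr[:,0].astype(np.float32)[None],cr[:,1].astype(np.float32)[None],1)[0]
        i=val.argmin(); 
        if 2<i<46: out.append(np.r_[np.degrees(t),pts[i],val[i],val.max()])
    return np.array(out)
o=trace(P0,.0434,[1.5,0]); print(o[:,[0,3,4]].astype(int).tolist())
g=(o[:,3]<95); e=cv2.fitEllipse(o[g,1:3].astype(np.float32)); print(g.sum(),'ring obs',e,'pred',pe(P0,.0434))
# crown, first image
im=cv2.imread('pics/side0.png').astype(int); C=np.array([.643,.1798,.082]); pc=proj(w,C)[0]; print('crown pred',pe(C,.038))
m=(im.max(2)>150)&(im.max(2)-im.min(2)<35); mm=np.zeros(m.shape,np.uint8); y,x=pc.astype(int)[::-1]; mm[y-15:y+16,x-22:x+23]=m[y-15:y+16,x-22:x+23]
k=max(cv2.findContours(mm,0,1)[0],key=cv2.contourArea); print('crown obs',cv2.fitEllipse(cv2.convexHull(k)),len(k))
for r in range(y-12,y+14,1): print(r,im[r,x-1:x+3].max(1).tolist(),end=' ')
E
```

```text
[[0, 52, 131], [6, 65, 120], [12, 73, 121], [18, 80, 154], [24, 82, 166], [30, 83, 160], [36, 88, 153], [42, 100, 159], [48, 86, 162], [54, 98, 163], [61, 87, 173], [67, 90, 179], [73, 100, 176], [79, 97, 169], [85, 91, 165], [91, 91, 166], [97, 95, 165], [103, 95, 163], [109, 102, 164], [115, 100, 165], [122, 94, 160], [128, 99, 149], [134, 82, 144], [140, 80, 114], [146, 76, 87], [152, 73, 110], [158, 73, 137], [164, 118, 152], [170, 143, 165], [189, 72, 169], [195, 81, 166], [201, 88, 162], [207, 93, 161], [213, 93, 162], [219, 96, 185], [225, 90, 201], [231, 116, 198], [237, 123, 202], [244, 97, 196], [250, 87, 178], [256, 80, 165], [262, 86, 172], [268, 79, 183], [274, 79, 206], [280, 86, 203], [286, 105, 203], [292, 107, 203], [298, 127, 201], [305, 103, 178], [311, 103, 161], [317, 87, 157], [323, 91, 157], [329, 91, 157], [335, 90, 159], [341, 95, 159], [347, 98, 155], [353, 77, 145], [360, 52, 131]]
36 ring obs ((281.89593505859375, 170.173828125), (11.459944725036621, 30.928600311279297), 91.72960662841797) pred ((280.73046875, 170.7695770263672), (12.039460182189941, 27.60
[... 180 characters left out ...]
7.64695739746094), (8.812755584716797, 12.851880073547363), 68.84965515136719) 36
165 [153, 151, 149, 149] 166 [157, 154, 154, 154] 167 [138, 147, 151, 154] 168 [93, 106, 111, 115] 169 [125, 115, 74, 73] 170 [153, 147, 121, 119] 171 [153, 153, 150, 146] 172 [169, 170, 172, 165] 173 [163, 152, 155, 150] 174 [132, 120, 120, 120] 175 [120, 120, 120, 120] 176 [134, 105, 112, 112] 177 [171, 147, 161, 161] 178 [156, 150, 158, 160] 179 [120, 120, 119, 122] 180 [114, 120, 119, 113] 181 [138, 141, 146, 158] 182 [136, 140, 152, 165] 183 [104, 108, 118, 119] 184 [93, 93, 92, 94] 185 [80, 80, 80, 83] 186 [83, 85, 82, 87] 187 [81, 90, 86, 88] 188 [81, 81, 80, 79] 189 [91, 88, 90, 88] 190 [86, 87, 88, 87]
```

```bash
python3 - <<'E'
from h import *
w=cam('side'); cur=w['color']
def meas(img,C,angs,toimg,nm,dx=0):
    v=img.max(2).astype(np.float32); R_=[]
    for t in np.radians(angs):
        p=proj(w,[[C[0]+.0434*np.cos(t),C[1]+.0434*np.sin(t),C[2]]])[0]+[dx,0]
        o=np.linspace(-2.2,2.2,45); cr=toimg(np.c_[np.full(45,p[0]),p[1]+o]).astype(np.float32)
        val=cv2.remap(v,cr[:,0][None],cr[:,1][None],1)[0]; bg=np.interp(o,[o[0],o[-1]],[val[:6].mean(),val[-6:].mean()])
        d=np.clip(bg-val,0,None); 
        if d.max()>18: d[d<d.max()*.4]=0; R_.append((d*o).sum()/d.sum())
        else: R_.append(np.nan)
    R_=np.array(R_); print(nm,'median row err',round(float(np.nanmedian(R_)),2),R_.round(1).tolist())
idt=lambda x:x
P7=np.array([.64345,.1799,.1058]); q=proj(w,P7)[0].astype(int)
B=cv2.imread('pics/c7.png')[:,400:]; t7=lambda x:(x-(q-30)+.5)*400/60-.5
for dx in (0,1): 
    meas(B,P7,range(60,126,6),t7,'c7 back',dx); meas(B,P7,range(-125,-55,6),t7,'c7 front',dx)
    meas(cv2.imread('pics/side6.png'),np.array([.6433,.1801,.1954]),list(range(60,126,6)),idt,'s6 back',dx)
    meas(cv2.imread('pics/side6.png'),np.array([.6433,.1801,.1954]),range(-125,-55,6),idt,'s6 front',dx)
    meas(cur,np.array([.64304,.17985,.0627]),range(-125,-55,6),idt,'now front',dx)
for z in (0,.002): print(proj(w,P7+[0,0,z]))
E
```

```text
c7 back median row err -0.65 [-0.7, -0.6, -0.6, -0.7, -0.6, -0.6, -0.7, -0.8, -0.8, -0.6, -0.6]
c7 front median row err -0.71 [-0.8, -0.6, -0.6, -0.8, -0.9, -0.9, -0.9, -0.8, -0.6, -0.5, -0.3, -0.1]
s6 back median row err nan [nan, nan, nan, nan, nan, nan, nan, nan, nan, nan, nan]
s6 front median row err -0.81 [-0.9, -1.0, -0.8, -0.8, -0.9, -0.7, -0.8, -0.8, -0.8, -0.7, -0.6, -0.6]
now front median row err -0.4 [-0.4, -0.7, -0.5, -0.4, nan, -0.3, -0.3, -0.3, nan, -0.5, -0.4, 0.0]
c7 back median row err -0.61 [-0.5, -0.5, -0.5, -0.6, -0.6, -0.6, -0.7, -0.8, -0.9, -0.8, -0.8]
c7 front median row err -0.69 [-0.5, -0.3, -0.5, -0.8, -0.8, -0.9, -0.9, -0.7, -0.7, -0.5, -0.4, -0.7]
s6 back median row err nan [nan, nan, nan, nan, nan, nan, nan, nan, nan, nan, nan]
s6 front median row err -0.79 [-0.8, -0.8, -0.6, -0.7, -0.8, -0.8, -0.8, -1.0, -0.8, -0.8, -0.8, -0.8]
now front median row err -0.36 [-0.5, -0.4, -0.4, nan, nan, -0.3, -0.3, nan, -0.6, -0.6, -0.2, nan]
[[280.7355593  170.63527028]]
[[280.75068083 170.06092891]]<stdin>:12: RuntimeWarning: All-NaN slice encountered
```

The side view puts the ring about 1.5 mm above the prediction, which fits the lack of sag in the wrist view. Lowering 2 mm in total.

Careful with the scale: shifts go in shares of 62.5 mm. That gives: 0.001 m is 0.016, -0.0002 m is -0.0032.

shift_gripper --steps "0.02,0,-0.0032,0.016,0,0,0 | 0.02,0,0,0.016,0,0,0 | 0.02,0,0,0,0,0,0 | 0.02,0,0,0,0,0,0 | 0.02,0,0,0,0,0,0"

```text
clock: 12.05
tool_pos: [0.5148, 0.215, 0.0804]
orientation: [0.991, -0.133, 0.0, -0.0]
force: [0.4, -0.1, -2.3]
gripper_width: 0.0258
grip_force: 59.7
```

```bash
python3 g.py pics/c10.png | head -4; python3 k.py
python3 - <<'E'
from h import *
# ring front arc vs crown front edge in side view, relative rows
w=cam('side'); v=w['color'].max(2).astype(float); 
for u in (276,278,280,282,284): 
    seg=v[184:195,u]; d=np.clip(92-seg,0,None); d[d<8]=0; print(u,seg.astype(int).tolist(),round((d[2:8]*np.arange(186,192)).sum()/d[2:8].sum(),2))
for z in (.0608,.06225,.0638): print(z,proj(w,[[.643,.1798-.0434,z]]).round(2))
s=manip.get_state(); print(s['clock'],s['tool_pos'],s['force'])
E
```

```text
tcp [0.51479315 0.21502712 0.08038254] yaw -15.255438928244837 tilt [6.69891075e-05 7.56926840e-05] ring pred [0.64310786 0.18003327 0.06068849] F [-1.00193061  0.48852557 -2.06721293] [0.06488669 0.04829127 0.00631744] 0.02578849663773638 59.68031108379364
need in tool axes (ring pred->groove) [-0.      0.0003 -0.0016]
crown (array([0.64336977, 0.18040794]), np.float64(0.037618828580194295), 10)
ring top (array([0.64340533, 0.18073891]), np.float64(0.04483709745145157), 174)
crown in tool [ 0.13304979 -0.00033062] rms 0.0006059674528848397 pivot [[ 4.93606929e-02 -2.22121912e-05  8.69858845e-03]]
276 [84, 85, 97, 85, 76, 72, 78, 94, 96, 84, 80] 188.96
278 [99, 88, 89, 85, 79, 69, 73, 90, 98, 80, 75] 189.11
280 [98, 84, 89, 94, 78, 62, 73, 90, 97, 81, 77] 189.08
282 [98, 87, 92, 93, 77, 62, 73, 88, 96, 91, 85] 189.06
284 [99, 84, 85, 85, 70, 60, 71, 89, 98, 99, 99] 188.99
0.0608 [[281.12 189.76]]
0.06225 [[281.14 189.35]]
0.0638 [[281.15 188.91]]
12.25 [0.51477116 0.21504702 0.08036815] [-0.55075693  0.62356267 -2.14073117]
```

```bash
python3 -c "
from cell import manip; print(manip.finish_job())"
```

```text
the job is handed in; nothing more can be done
None
```

I handed the job in at 12 s with the ring fully spread, level and centred round the piston at the second groove, still squeezed to the stop with no sign of contact; its height is sure only to about 1.5 mm, because the cameras and the stated sag disagreed and I settled between them.

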